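Gauge a chocolate bar and show it to the inspection camera

ROBOT

A 6-joint arm with a two-finger parallel gripper is mounted at the origin on a cart in front of the work surface, level with it; the furniture and walls round the work are solid. World frame = base frame: x ahead of the robot, y to its left, z up, the work surface at z = 0. Lengths are in m, angles in rad, forces in N, time in s.
With the tool pointing down it reaches from about 0.35 to 0.775 m from the base axis. Payload 5.5 kg.
Tool frame: the origin (TCP) lies between the finger pads; the fingertips stand 19 mm ahead of it and the grasp point (between the pads) is the TCP; z points along the fingers, y is the line along which they close (so a half turn about z gives the same grasp; the last joint's range is limited). The gripper opens to 85 mm and grips with 20 to 120 N. Pads are 22 mm wide; open, the fingers measure 114 mm over their backs; the gripper's body (76 mm by 85 mm) begins 54 mm behind the grasp point. The pads swing forward as they close: fully open they stand 13 mm farther back than shut.
Start: joints at [1.139, 0.313, 0.046, 1.304, 0, 1.431], TCP at [0.165, 0.551, 0.25] pointing down, gripper open.
Joint ranges: [-2.76, 2.76], [-0.86, 1.69], [-1.03, 1.26], [-2.2, 2.34], [-1.47, 1.5], [-3.14, 3.14]. Speed limits (rad/s): [2.57, 2.57, 3.14, 3.14, 3.14, 3.14].

INTERFACE

Orientations are given as [roll, pitch, yaw] about the fixed x, y, z axes, in that order (R = Rz(yaw) Ry(pitch) Rx(roll)).
In Python, from plant import bot, viewer, spotter gives the robot as it stands.
- The arm moves only by the shell command python3 -m pendant 'ROWS'. ROWS is JSON, a list of rows, each a list of 7 numbers: the turn, a rotation vector about the tool's x, y, z normalised to -1 to 1, where 1 is 30 degrees, then the shift along the tool's x, y, z normalised to -1 to 1, where 1 is 20 cm, then the closure, from -1 (fully open) to 1 (shut). A call has 1 to 10 rows; each row is the pose to reach, as a shift and turn from the pose commanded when the call began, along the tool's axes at that moment; what a row does not reach only later rows make up. A row lasts 1/10 s, in which the tool goes at most 50 mm and 8.59 degrees, less where a joint would pass 70% of its speed; a pose out of reach is approached as far as the arm can. A call with a number of a shift or a turn outside -1 to 1 is refused whole. A call with a gripper value outside its range is refused whole. The fingers move at their own pace and stop on an object; the grip force is fixed at half the most. Time passes only in rows, so rows that repeat a pose let the fingers close. It gives the time, the measured TCP pose, the force, the opening and the grip force at its end, in the units of the state.
- bot.observe(): the state, without advancing time (a new reading comes with each control period).
- viewer.camera(name): name is "side" or "top" or "wrist"; returns the picture (480x640x3 uint8, red, green, blue); there is no depth.
- viewer.camera_params(name): a dict with "fx", "fy", "cx", "cy" (pixels), "rvec" (rotation vector, rad) and "tvec" (3), from world to camera coordinates, as OpenCV has them. Camera axes: x right, y down, z forward; pixel columns grow to the right and rows downward; lengths in m; the calibration is good to about 2 mm. A picture is of the moment at which its call begins: read the wrist's pose just before it. camera_params takes no time and is no camera call; for the wrist camera it gives the pose at the moment of the call.
- bot.sign_off(): hands the job in; it is judged then, once.
Trained networks look in the newest picture that a camera, given by its name, has taken for a name from the list of things; names that differ only in an ending like _2 or _b are one class to them, and where a whole thing is asked for, a point or a joint stands for the part that bears it (a point fixed in the world has none). Each returns a list of dicts, best first, with "confidence" (0 to 1); they miss things now and then, are a little off and sometimes report something else, mostly with a low value. They report only what shows in the picture. A call takes as long as a camera call.
- spotter.recognise(thing, camera): "extent" ([centre column, centre row, width, height] in pixels, round what is visible of it).
- spotter.mark_of(thing, camera): "at" ([column, row] in pixels: a listed point, or the origin of a listed thing).
The state is a dict: "time_s": time; "joint_pos": joint angles; "dq": joint speeds; "joint_efforts": joint torques, N m; "position": TCP position; "tcp_rot": TCP orientation; "wrist_force": force on the tool from outside, world axes, zero at the start; "torque": the same for the moment, N m; "gripper_width": finger opening in m; "grip_force": force on a finger pad.
Only numpy, scipy, OpenCV 4.12 (cv2) and the standard library are available. Lean on these libraries where they do the work, as an engineer would, in place of code of your own. Each camera call takes 0.05 s, during which the arm holds its last target. There are 200 camera calls.

TASK

Check the one large chocolate bar from the cooling rack before it goes to packing: take it out of the rack, lower it gently and without forcing it into the slot of the thickness gauge until it is fully home on the slot floor, then draw it out again. Then show it to the inspection camera: hold it in the air with the middle of the bar on the lens axis, 20 cm in front of the lens, one broad face square to the lens (the camera looks down at an angle, so the bar must lean to match) and its long edges level, and finish while holding it still there - do not put it down or let go. Leave the two small bars standing in the rack, and do not disturb the camera or the chocolate cups.

Things in the scene. Friction and masses are not known exactly. Their poses are not given: they have to be found in the camera images.
- large_bar_center (a point): Middle of the large bar: plain dark chocolate slab 155 x 112 x 8 mm, 0.11 to 0.19 kg, standing on a long edge in any of the rack's three places; the tallest of the three bars, top edge 126 mm and this point 70 mm above the worktop. Own x along its length (level), y along its 112 mm width (up), z normal to the broad faces.
- large_bar: The same large bar; origin in the middle of one broad face (4 mm from the bar's middle along z), same axes as large_bar_center.
- small_bar_0: Small scored chocolate bar 150 x 56 x 8 mm standing on a long edge in the rack, its top about 70 mm above the worktop; origin in the middle of one broad face, y up, z normal to its face. Stays in the rack.
- small_bar_1: A second, equal small bar in the rack. Stays in the rack.
- rack: Stainless wire cooling rack, fixed, 190 (x) x 104 (y) mm; origin on the worktop under its middle, z up. Three places at x = -60, 0 and +60 mm, each between two wire arches along y, 12 mm apart, top at z = 58 mm; bars stand on edge there on runners at z = 14 mm, length along the rack's y, face normal along its x. A bar lifted 50 mm straight up is clear.
- gauge: Thickness gauge, fixed: two steel cheeks on a plate 96 (x) x 110 (y) mm; origin on the worktop under its middle, z up. Slot along its y at x = 0: 80 mm long, open at both ends and on top, 11 mm wide, floor at z = 12 mm, parallel up to z = 42, then chamfered out to 29 mm wide at the top, z = 58. The bar goes in on its long edge within 35 mm of mid-slot; home, its middle is at z = 68.
- camera_stand: Column stand of the inspection camera, fixed: grey base plate 110 x 105 mm and an upright steel rod about 390 mm high; origin on the worktop under the camera, z up. The camera looks towards the stand's -x and 25 degrees downward.
- camera_head: The inspection camera: aluminium box with black lens and a ring light 72 mm across, about 110 mm long; origin at the centre of the lens front, 300 mm above the worktop and 70 mm in front of the stand's origin. It looks along its own -x (25 degrees below level), own y is level, own z is the picture's up.
- view_point (a point): Empty point in the air on the lens axis, 200 mm in front of the lens, about 215 mm above the worktop; axes as camera_head: x towards the lens, y level, z the picture's up (leaning 25 degrees from vertical). The bar's middle belongs here, its face normal along this x, its length along this y.
- cup_a: Chocolate bell cup, 37 mm across, 29 mm high, mouth down on the worktop behind the rack and gauge; bystander. Origin at its foot.
- cup_b: A second, equal chocolate cup; bystander.

How it is judged:
On the way:
1. the large bar is fully home in the slot of the gauge (x of large_bar_center in the frame of gauge between -0.005 and 0.005 m and y of large_bar_center in the frame of gauge between -0.035 and 0.035 m and z of large_bar_center in the frame of gauge below 0.0715 m and angle between the z axis of large_bar and the x axis of gauge, either way round below 0.07 rad and angle between the x axis of large_bar and the y axis of gauge, either way round below 0.07 rad), for 0.3 s.
At the end, for the whole second after the job is handed in: The fingers hold the bar still in mid-air, touching nothing else: its middle 200 mm from the lens (within 20 mm) and within 18 mm of the lens axis sideways and upward, face square to the lens and long edges level within 8 degrees; small bars (30 mm) and cups (20 mm) in their places (x of large_bar_center in the frame of view_point between -0.02 and 0.02 m and y of large_bar_center in the frame of view_point between -0.018 and 0.018 m and z of large_bar_center in the frame of view_point between -0.018 and 0.018 m and angle between the z axis of large_bar and the x axis of view_point, either way round below 0.14 rad and angle between the x axis of large_bar and the y axis of view_point, either way round below 0.14 rad and contact force between large_bar and the fingers above 2 N and contact force between large_bar and camera_stand below 0.2 N and contact force between large_bar and gauge below 0.2 N and contact force between large_bar and rack below 0.2 N and height (world z) of large_bar_center above 0.18 m and linear speed of large_bar below 0.02 m/s and angular speed of large_bar below 0.15 rad/s and distance of each of cup_a, cup_b from where it was at the start of the episode below 0.02 m and distance of each of small_bar_0, small_bar_1 from where it was at the start of the episode below 0.03 m and angle between each of small_bar_0, small_bar_1's own y axis and vertical below 0.35 rad); the arm keeps its last pose, push and grip.
It fails at once if the large bar is forced into the gauge (over 40 N) (contact force between large_bar and gauge above 40 N).
It fails at once if a small bar is moved or tipped over (distance of any of small_bar_0, small_bar_1 from where it was at the start of the episode above 0.03 m or angle between any of small_bar_0, small_bar_1's own y axis and vertical above 0.35 rad).
It fails at once if the camera or its stand is struck (contact force between camera_stand and the arm above 3 N or contact force between camera_stand and the fingers above 3 N or contact force between camera_stand and large_bar above 3 N).
It fails at once if a chocolate cup is disturbed (distance of any of cup_a, cup_b from where it was at the start of the episode above 0.02 m).
It also fails if it takes over 45 s, if anything falls off the work surface, if the arm or the gripper's body presses on something with over 40 N, if the wrist force passes 120 N, or if a joint passes its speed limit or range.

## Working session

There is one attempt and no reset: what is moved stays moved. The work goes in short steps, Python scripts to look and compute and a shell command to move; the robot and the scene stay as the last step left them, time stands still between calls to the robot, and variables do not carry over. Pictures are saved under pics/ and viewed, at most 14 in all, crops included, and the job is handed in when it is done.

```bash
ls; mkdir -p pics; cat > h.py <<'E'
import numpy as np, cv2
from scipy.spatial.transform import Rotation as R
from plant import bot, viewer, spotter
def cam(n):
    p=viewer.camera_params(n); K=np.array([[p['fx'],0,p['cx']],[0,p['fy'],p['cy']],[0,0,1]])
    M=R.from_rotvec(p['rvec']).as_matrix(); return K,M,np.array(p['tvec'])
def ray(n,px):
    K,M,t=cam(n); d=M.T@np.linalg.inv(K)@np.array([px[0],px[1],1.]); return -M.T@t,d/np.linalg.norm(d)
def at_z(n,px,z):
    c,d=ray(n,px); return c+d*(z-c[2])/d[2]
def tri(a,b):
    (c1,d1),(c2,d2)=ray(*a),ray(*b); s=np.linalg.lstsq(np.c_[d1,-d2],c2-c1,rcond=None)[0]
    p,q=c1+s[0]*d1,c2+s[1]*d2; return (p+q)/2,np.linalg.norm(p-q)
def proj(n,P):
    K,M,t=cam(n); q=K@(M@np.array(P)+t); return q[:2]/q[2]
def snap(n,f=None):
    im=viewer.camera(n)
    if f: cv2.imwrite('pics/'+f,cv2.cvtColor(im,cv2.COLOR_RGB2BGR))
    return im
def delta(pos,Rm,o=None):
    """rows numbers to reach world pose (pos,Rm) from present"""
    o=o or bot.observe(); R0=R.from_euler('xyz',o['tcp_rot']).as_matrix()
    return np.degrees(R.from_matrix(R0.T@Rm).as_rotvec())/30, R0.T@(np.array(pos)-o['position'])/.2
E
cat > a.py <<'E'
from h import *
np.set_printoptions(precision=4,suppress=True)
print(bot.observe())
for n in ['side','top']:
    snap(n,n+'0.png'); print(n,ray(n,(320,240)))
    for t in ['large_bar_center','small_bar_0','rack','gauge','camera_stand','camera_head','cup_a','view_point']:
        print(n,t,[(np.round(d['at']),round(d['confidence'],2)) for d in spotter.mark_of(t,n)][:4])
E
python3 a.py
```

```text
pics
{'time_s': 0.0, 'joint_pos': array([ 1.1394,  0.314 ,  0.045 ,  1.3036, -0.    ,  1.4312]), 'dq': array([ 0.0003, -0.0014, -0.0005,  0.0007, -0.0002,  0.0022]), 'joint_efforts': array([  0.0005, -48.0627,  29.8533,   0.0194,   0.    ,  -0.    ]), 'position': array([0.1652, 0.5503, 0.2494]), 'tcp_rot': array([-3.1398, -0.0002,  2.8498]), 'wrist_force': array([ 0.8965,  1.0387, -0.1278]), 'torque': array([ 0.056 ,  0.0465, -0.0272]), 'grip_force': 0.0, 'gripper_width': 0.08568005058602786}
side (array([ 1.0677, -0.2357,  0.9488]), array([-0.5337,  0.2123, -0.8186]))
side large_bar_center [(array([251., 234.]), 0.59)]
side small_bar_0 [(array([237., 279.]), 0.82), (array([249., 257.]), 0.61)]
side rack [(array([248., 272.]), 0.57)]
side gauge [(array([364., 234.]), 0.56)]
side camera_stand [(array([404., 308.]), 0.79), (array([235., 280.]), 0.66)]
side camera_head [(array([408., 206.]), 0.71)]
side cup_a []
side view_point []
top (array([ 0.4224, -0.0542,  1.2504]), array([ 0.1647, -0.0023, -0.9863]))
top large_bar_center [(array([366., 339.]), 0.78)]
top small_bar_0 [(array([400., 300.]), 0.9), (array([382., 316.]), 0.6)]
top rack [(array([381., 317.]), 0.62)]
top gauge [(array([238., 313.]), 0.68), (array([301., 258.]), 0.35)]
top camera_stand [(array([238., 207.]), 0.96)]
top camera_head []
top cup_a [(array([330., 264.]), 0.76), (array([299., 255.]), 0.65)]
top view_point []
```

View pics/side0.png

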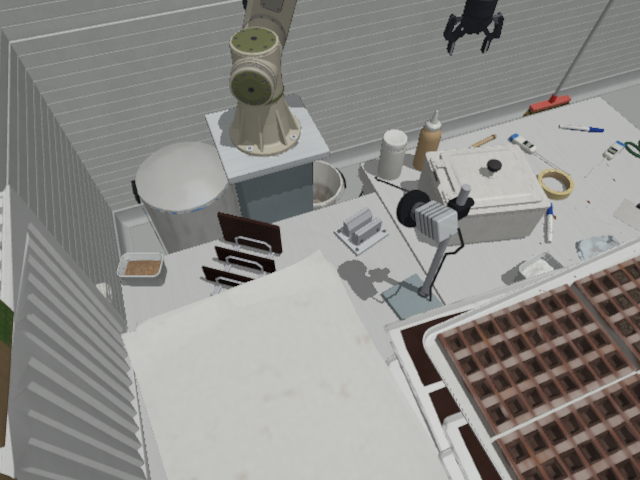

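View pics/top0.png

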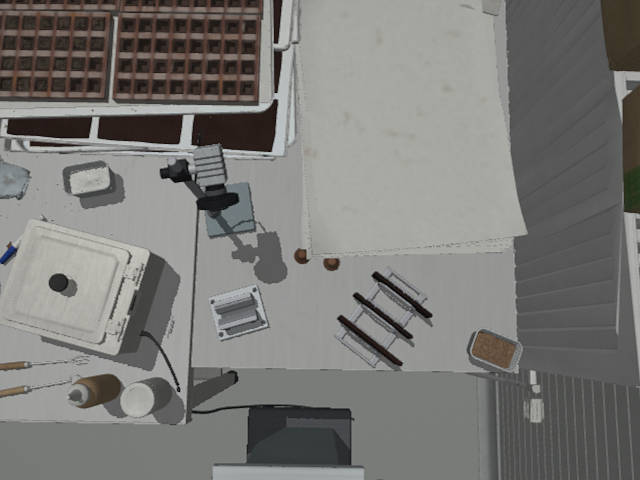

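```bash
cat > b.py <<'E'
from h import *
np.set_printoptions(precision=4,suppress=True)
m=lambda a,z:at_z(*a,z)
print('large',m(('top',(366,339)),.07),m(('side',(251,234)),.07),tri(('top',(366,339)),('side',(251,234))))
for p in [(400,300),(382,316)]: print('small',m(('top',p),.042))
for p in [(237,279),(249,257)]: print('small s',m(('side',p),.042))
print('rack',m(('top',(381,317)),0),m(('side',(248,272)),0))
print('gauge',m(('top',(238,313)),0),m(('side',(364,234)),0))
print('stand',m(('top',(238,207)),0),m(('side',(404,308)),0))
print('head',m(('side',(408,206)),.3))
for p in [(330,264),(299,255)]: print('cup',m(('top',p),0))
E
python3 b.py
python3 - <<'E'
import cv2
im=cv2.imread('pics/top0.png')[170:390,180:450]
cv2.imwrite('pics/topc.png',cv2.resize(im,None,fx=2.7,fy=2.7,interpolation=cv2.INTER_CUBIC))
E
```

```text
large [ 0.4161 -0.1548  0.07  ] [ 0.4177 -0.158   0.07  ] (array([ 0.4158, -0.1564,  0.0669]), np.float64(0.0027540576937933226))
small [ 0.4988 -0.2287  0.042 ]
small [ 0.4644 -0.1906  0.042 ]
small s [ 0.5104 -0.2226  0.042 ]
small s [ 0.4614 -0.1794  0.042 ]
rack [ 0.4637 -0.1932  0.    ] [ 0.4751 -0.1914  0.    ]
gauge [0.4664 0.1185 0.    ] [0.4729 0.1253 0.    ]
stand [0.7026 0.1283 0.    ] [0.7029 0.1238 0.    ]
head [0.6316 0.1157 0.3   ]
cup [ 0.5778 -0.0802  0.    ]
cup [ 0.5966 -0.0112  0.    ]
```

View pics/topc.png

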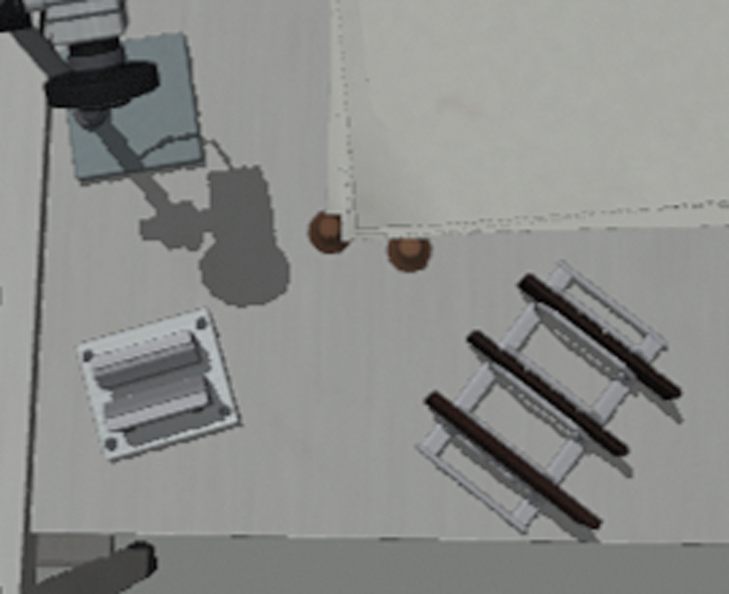

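The large bar stands in the place nearest the robot, with its top edge in the top view from about (340,317) to (401,364). The gauge is at (238,313), the cups at (302,255) and (332,263), and the lens faces the robot. Next I work out the directions and the first move.

```bash
cat > c.py <<'E'
from h import *
np.set_printoptions(precision=3,suppress=True)
f=lambda x,y,z:at_z('top',(180+x/2.7,170+y/2.7),z)
a,b=f(432,397,.126),f(598,525,.126); d=b-a
print('bar top',a,b,np.linalg.norm(d),np.degrees(np.arctan2(d[1],d[0])),(a+b)/2)
c=[f(*p,.006) for p in [(80,347),(208,309),(241,422),(112,460)]]
print('plate mid',sum(c)/4)
for i in range(4):
    e=c[(i+1)%4]-c[i]; print(np.linalg.norm(e),np.degrees(np.arctan2(e[1],e[0])))
K,M,t=cam('wrist'); print('wrist cam',K[0,0],-M.T@t,'fwd',M[2],'right',M[0])
o=bot.observe(); print(R.from_euler('xyz',o['tcp_rot']).as_matrix(),proj('wrist',o['position']))
# target: above between, tool down, tool y along bar normal
E
python3 c.py
```

```text
bar top [ 0.458 -0.099  0.126] [ 0.369 -0.219  0.126] 0.14944653970732025 -126.45870251893923 [ 0.414 -0.159  0.126]
plate mid [0.468 0.115 0.006]
0.10709698622172446 -72.25444579351351
0.09479127817241881 -161.76772547880296
0.10666601972698926 107.4063650192891
0.09416454157422499 18.498894918684467
wrist cam 387.1754942707354 [0.091 0.573 0.374] fwd [ 0.294 -0.088 -0.952] right [ 0.288  0.958 -0.   ]
[[-0.958  0.288  0.   ]
 [ 0.288  0.958  0.   ]
 [ 0.     0.    -1.   ]] [323.336 335.01 ]
```

```bash
cat > go.py <<'E'
from h import *
import sys
np.set_printoptions(precision=3,suppress=True)
# go.py x y z yaw_of_tool_y_deg [tilt_deg]: numbers for row
x,y,z,a=map(float,sys.argv[1:5]); t=np.radians(float(sys.argv[5]) if len(sys.argv)>5 else 0); a=np.radians(a)
ty=np.array([np.cos(a)*np.cos(t),np.sin(a)*np.cos(t),np.sin(t)]); tz=np.array([np.cos(a)*np.sin(t),np.sin(a)*np.sin(t),-np.cos(t)])
Rm=np.c_[np.cross(ty,tz),ty,tz]; o=bot.observe()
print(o['time_s'],o['position'],o['joint_pos'],o['wrist_force'],o['gripper_width']); print(*delta((x,y,z),Rm,o))
E
python3 -m pendant '[[0,0,0.9,-0.9,-0.67,-0.25,-1],[0,0,0.9,-0.9,-0.67,-0.25,-1],[0,0,0.9,-0.9,-0.67,-0.25,-1],[0,0,0.9,-0.9,-0.67,-0.25,-1],[0,0,0.9,-0.9,-0.67,-0.25,-1],[0,0,0.9,-0.9,-0.67,-0.25,-1]]'; python3 go.py .4 .2 .3 -10
```

```text
time_s: 1.5
position: [0.3015, 0.3684, 0.3017]
tcp_rot: [3.139, 0.001, 2.374]
wrist_force: [-0.2, -0.0, 0.7]
gripper_width: 0.0854
grip_force: 0.0
1.5 [0.302 0.368 0.302] [ 0.717  0.108 -0.088  1.372 -0.001  1.485] [-0.217 -0.     0.738] 0.08536115063110022
[ 0.005 -0.     1.866] [-0.939 -0.264  0.009]
```

```bash
python3 -m pendant '[[0,0,0.95,-0.94,-0.26,0,-1],[0,0,0.95,-0.94,-0.26,0,-1],[0,0,0.95,-0.94,-0.26,0,-1],[0,0,0.95,-0.94,-0.26,0,-1],[0,0,0.95,-0.94,-0.26,0,-1],[0,0,0.95,-0.94,-0.26,0,-1]]'; python3 go.py .4 .05 .33 -10
```

```text
time_s: 2.1
position: [0.3995, 0.2026, 0.3001]
tcp_rot: [-3.141, -0.001, 1.879]
wrist_force: [-0.1, 0.6, 0.0]
gripper_width: 0.0849
grip_force: 0.0
2.1 [0.4   0.203 0.3  ] [ 0.289  0.055 -0.15   1.366  0.001  1.552] [-0.119  0.571  0.015] 0.08491407172419026
[-0.001 -0.001  0.922] [-0.728 -0.229 -0.15 ]
```

```bash
python3 -m pendant '[[0,0,0.92,-0.73,-0.23,-0.15,-1],[0,0,0.92,-0.73,-0.23,-0.15,-1],[0,0,0.92,-0.73,-0.23,-0.15,-1],[0,0,0.92,-0.73,-0.23,-0.15,-1],[0,0,0.92,-0.73,-0.23,-0.15,-1],[0,0,0.92,-0.73,-0.23,-0.15,-1]]'; cat > w.py <<'E'
from h import *
import sys
np.set_printoptions(precision=4,suppress=True)
im=snap('wrist',sys.argv[1]); 
for t,z in [('gauge',0),('large_bar_center',.07),('rack',0),('small_bar_0',.042),('camera_stand',0),('camera_head',.3),('cup_a',0)]:
    if t in sys.argv[2:]: print(t,[(np.round(d['at'],1),round(d['confidence'],2),at_z('wrist',d['at'],z)) for d in spotter.mark_of(t,'wrist')])
E
python3 w.py w1.png gauge camera_stand rack large_bar_center small_bar_0; python3 go.py .4 -.12 .32 -36.5
```

```text
time_s: 2.7
position: [0.3997, 0.0515, 0.3301]
tcp_rot: [-3.141, -0.001, 1.403]
wrist_force: [-0.1, 0.5, -0.6]
gripper_width: 0.0855
grip_force: 0.0
gauge [(array([376.9, 115.1]), 0.95, array([0.4714, 0.1157, 0.    ])), (array([444.7, 390.2]), 0.54, array([ 0.5193, -0.2684,  0.    ]))]
large_bar_center [(array([368.6, 367.3]), 0.59, array([ 0.4175, -0.1601,  0.07  ]))]
rack [(array([404.4, 348.5]), 0.89, array([ 0.4702, -0.1913,  0.    ]))]
small_bar_0 [(array([444.4, 388. ]), 0.78, array([ 0.5092, -0.229 ,  0.042 ])), (array([408.2, 369.1]), 0.65, array([ 0.4664, -0.1927,  0.042 ])), (array([377.6, 113.6]), 0.53, array([0.4671, 0.1176, 0.042 ]))]
camera_stand [(array([589.7,  62.1]), 0.58, array([0.7049, 0.1303, 0.    ]))]
3.0 [0.4   0.051 0.33 ] [-0.073 -0.035 -0.169  1.437  0.     1.667] [-0.319  0.247  0.065] 0.0855137574698956
[-0.001 -0.     0.894] [-0.843  0.144  0.05 ]
```

View pics/w1.png

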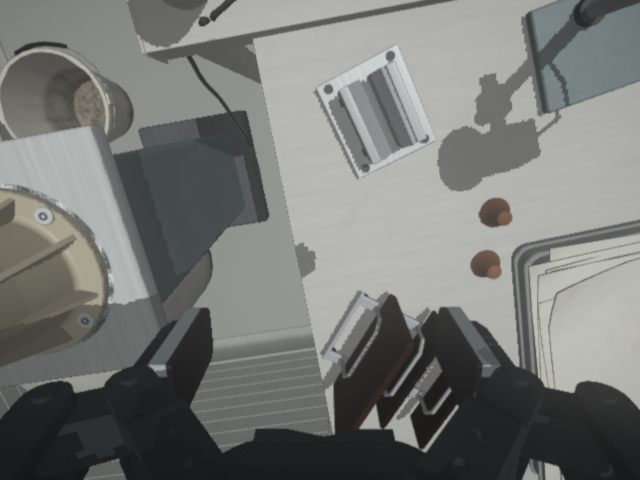

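The wrist view shows the gauge plate with corners (317,89), (400,45), (436,138) and (360,179). The cups are at (495,212) and (487,264). The large bar is the left-most of the three and the tallest.

```bash
python3 - <<'E'
from h import *
np.set_printoptions(precision=4,suppress=True)
c=[at_z('wrist',p,.006) for p in [(317,89),(400,45),(436,138),(360,179)]]
print('plate mid',sum(c)/4)
for i in range(4):
    e=c[(i+1)%4]-c[i]; print(np.linalg.norm(e),np.degrees(np.arctan2(e[1],e[0])))
e=at_z('wrist',(545,114),.004)-at_z('wrist',(527,14),.004); print('stand edge',np.degrees(np.arctan2(e[1],e[0])))
e=at_z('wrist',(640,88),.004)-at_z('wrist',(545,114),.004); print('stand edge',np.degrees(np.arctan2(e[1],e[0])))
E
python3 -m pendant '[[0,0,0.89,-0.84,0.14,0.05,-1],[0,0,0.89,-0.84,0.14,0.05,-1],[0,0,0.89,-0.84,0.14,0.05,-1],[0,0,0.89,-0.84,0.14,0.05,-1],[0,0,0.89,-0.84,0.14,0.05,-1],[0,0,0.89,-0.84,0.14,0.05,-1]]'; python3 w.py w2.png rack large_bar_center small_bar_0;  python3 go.py .4155 -.158 .22 -36.5
```

```text
plate mid [0.4726 0.1152 0.006 ]
0.0974865206983906 16.644272586439676
0.10549250560173011 -73.72054602765904
0.09602714993952094 -160.92461433174145
0.10956715247626173 107.10137139218595
stand edge -79.72673794917581
stand edge 5.586469764427912
time_s: 3.6
position: [0.3988, -0.1201, 0.3201]
tcp_rot: [-3.141, -0.0, 0.933]
wrist_force: [-0.6, -1.0, 0.2]
gripper_width: 0.0855
grip_force: 0.0
large_bar_center [(array([360.7, 219.7]), 0.57, array([ 0.4148, -0.1609,  0.07  ]))]
rack [(array([408.7, 196.3]), 0.75, array([ 0.4704, -0.1905,  0.    ])), (array([467.7, 211.3]), 0.48, array([ 0.5168, -0.2472,  0.    ]))]
small_bar_0 [(array([411.6, 205.2]), 0.57, array([ 0.4654, -0.1878,  0.042 ]))]
3.8 [ 0.399 -0.119  0.32 ] [-0.484 -0.009 -0.167  1.413  0.     1.722] [-0.495  0.452  0.511] 0.08558035491034852
[ 0.    -0.001  0.004] [-0.108  0.181  0.502]
```

View pics/w2.png

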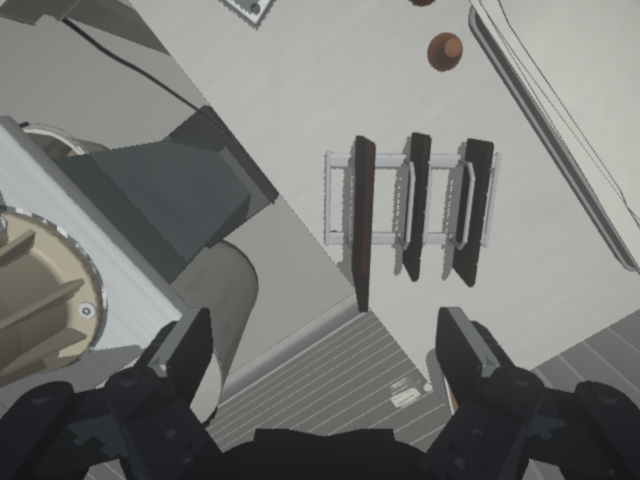

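The large bar's top edge runs from about (371,139) to (365,309). The rack rails are close to level in the picture, and both small bars stand to the right.

```bash
python3 - <<'E'
from h import *
import cv2
np.set_printoptions(precision=4,suppress=True)
for (p,q) in [((370.5,139),(365,309)),((367,138),(361,309))]:
    a,b=at_z('wrist',p,.126),at_z('wrist',q,.126); d=a-b
    print(a,b,(a+b)/2,np.linalg.norm(d),np.degrees(np.arctan2(d[1],d[0])))
for P in ((327,152),(325,244)),((502,153),(488,246)):
    a,b=at_z('wrist',P[0],.014),at_z('wrist',P[1],.014);d=a-b;print('rack',np.linalg.norm(d),np.degrees(np.arctan2(d[1],d[0])),a,b)
a,b=at_z('wrist',(327,152),.014),at_z('wrist',(502,153),.014);d=b-a;print('rail',np.linalg.norm(d),np.degrees(np.arctan2(d[1],d[0])))
im=cv2.imread('pics/w2.png')
cv2.imwrite('pics/w2c.png',cv2.resize(im[120:330,330:400],None,fx=2.8,fy=2.8,interpolation=cv2.INTER_CUBIC))
E
```

```text
[ 0.4639 -0.095   0.126 ] [ 0.3742 -0.2175  0.126 ] [ 0.419  -0.1562  0.126 ] 0.1518620255749896 53.786638589525204
[ 0.4621 -0.0927  0.126 ] [ 0.3712 -0.2153  0.126 ] [ 0.4167 -0.154   0.126 ] 0.1526342231676676 53.466374287065975
rack 0.10613565477187788 52.46897430398968 [ 0.4245 -0.0918  0.014 ] [ 0.3598 -0.176   0.014 ]
rack 0.10764896977152083 52.82696617430606 [ 0.5778 -0.2063  0.014 ] [ 0.5128 -0.2921  0.014 ]
rail 0.1913969800170157 -36.742913971601936
```

View pics/w2c.png

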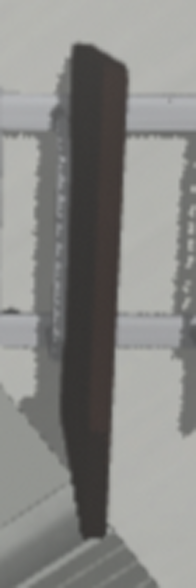

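```bash
python3 go.py .4185 -.1565 .102 -36.5
```

```text
3.8 [ 0.399 -0.119  0.32 ] [-0.484 -0.009 -0.167  1.413  0.     1.722] [-0.495  0.452  0.511] 0.08558035491034852
[ 0.    -0.001  0.004] [-0.093  0.189  1.092]
```

```bash
python3 -m pendant '[[0,0,0,-0.09,0.19,0.3,-1],[0,0,0,-0.09,0.19,0.5,-1],[0,0,0,-0.09,0.19,0.6,-1],[0,0,0,-0.09,0.19,0.6,-1],[0,0,0,-0.09,0.19,0.6,-1]]'; python3 go.py .4185 -.1565 .102 -36.5; python3 w.py w3.png large_bar_center
```

```text
time_s: 4.3
position: [0.4187, -0.1565, 0.2009]
tcp_rot: [-3.141, -0.0, 0.935]
wrist_force: [0.1, -0.7, 0.7]
gripper_width: 0.0855
grip_force: 0.0
4.3 [ 0.419 -0.157  0.201] [-0.538  0.091 -0.357  1.124  0.     1.669] [ 0.137 -0.725  0.714] 0.08547100636500693
[-0.002 -0.     0.002] [-0.001 -0.001  0.494]
large_bar_center []
```

View pics/w3.png

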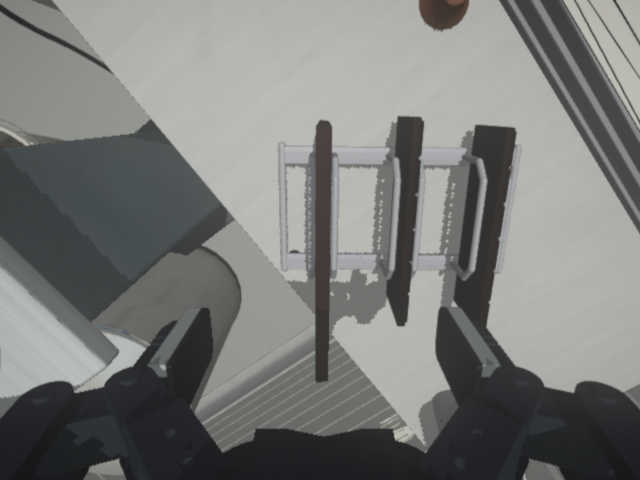

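The large bar is edge-on at column 323, level with the middle of the fingers, with its ends at rows 122 and 380. It is aligned, so I descend and grip.

```bash
python3 -c "
from h import *
a,b=at_z('wrist',(323,122),.126),at_z('wrist',(321.5,380),.126);d=a-b;print((a+b)/2,np.linalg.norm(d),np.degrees(np.arctan2(d[1],d[0])))"
python3 -m pendant '[[0,0,0,0,0,0.2,-1],[0,0,0,0,0,0.4,-1],[0,0,0,0,0,0.49,-1],[0,0,0,0,0,0.49,-1],[0,0,0,0,0,0.49,0],[0,0,0,0,0,0.49,0.4],[0,0,0,0,0,0.49,0.7],[0,0,0,0,0,0.49,1],[0,0,0,0,0,0.49,1],[0,0,0,0,0,0.49,1]]'
python3 -m pendant '[[0,0,0,0,0,0,1],[0,0,0,0,0,0,1],[0,0,0,0,0,0,1]]'
```

```text
[ 0.41801252 -0.15932888  0.126     ] 0.15269095388374965 53.143084298462654
time_s: 5.4
position: [0.4186, -0.1572, 0.1028]
tcp_rot: [-3.141, -0.0, 0.933]
wrist_force: [-2.0, 0.0, 4.9]
gripper_width: 0.0073
grip_force: 58.3
time_s: 5.7
position: [0.4186, -0.1572, 0.1028]
tcp_rot: [-3.141, -0.0, 0.933]
wrist_force: [-2.1, 1.4, 6.3]
gripper_width: 0.0075
grip_force: 58.4
```

```bash
python3 -m pendant '[[0,0,0,0,0,-0.1,1],[0,0,0,0,0,-0.2,1],[0,0,0,0,0,-0.3,1],[0,0,0,0,0,-0.4,1],[0,0,0,0,0,-0.5,1],[0,0,0,0,0,-0.6,1],[0,0,0,0,0,-0.7,1],[0,0,0,0,0,-0.7,1]]'; python3 w.py w4.png large_bar_center;python3 go.py .42 -.02 .245 -10; python3 -c "
from h import *
snap('side');print(spotter.mark_of('large_bar_center','side'))"
```

```text
time_s: 6.5
position: [0.4199, -0.1581, 0.2446]
tcp_rot: [3.137, -0.001, 0.933]
wrist_force: [0.6, 0.0, -0.6]
gripper_width: 0.007
grip_force: 58.7
large_bar_center []
6.6 [ 0.419 -0.157  0.242] [-0.539  0.069 -0.277  1.224  0.     1.669] [ 0.24   0.425 -2.129] 0.007480195212000535
[ 0.    -0.    -0.884] [ 0.556 -0.404 -0.015]
[{'at': [241.4, 196.1], 'confidence': 0.89}, {'at': [243.9, 196.0], 'confidence': 0.73}]
```

View pics/w4.png

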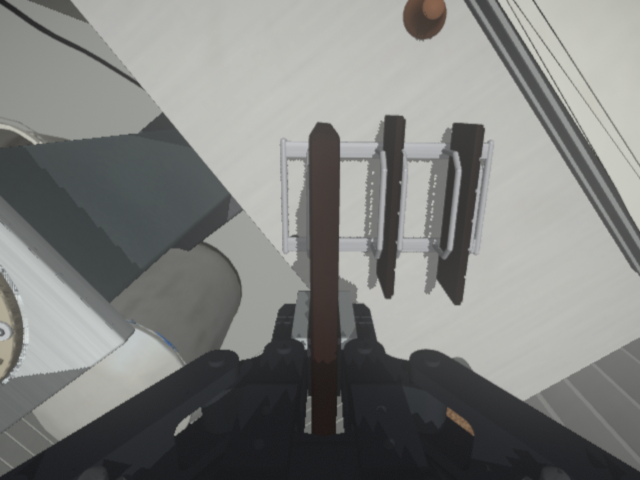

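The bar is held centrally, with its top edge along column 324, and both small bars still stand. I carry it to beside the gauge and measure the slot.

```bash
python3 -m pendant '[[0,0,-0.2,0.1,-0.1,0,1],[0,0,-0.4,0.3,-0.2,0,1],[0,0,-0.6,0.4,-0.3,0,1],[0,0,-0.8,0.5,-0.4,0,1],[0,0,-0.9,0.55,-0.4,0,1],[0,0,-0.9,0.55,-0.4,0,1]]'; python3 go.py .45 .0 .25 17.3
```

```text
time_s: 7.3
position: [0.4201, -0.0205, 0.2415]
tcp_rot: [-3.141, -0.0, 1.407]
wrist_force: [-0.3, 0.5, -1.5]
gripper_width: 0.0075
grip_force: 58.7
7.3 [ 0.42  -0.021  0.242] [-0.24   0.018 -0.332  1.221 -0.     1.494] [-0.276  0.469 -1.466] 0.007465546100884937
[-0.001 -0.    -0.89 ] [ 0.126  0.131 -0.043]
```

```bash
python3 -m pendant '[[0,0,-0.2,0.03,0.03,-0.03,1],[0,0,-0.4,0.06,0.06,-0.03,1],[0,0,-0.6,0.09,0.09,-0.04,1],[0,0,-0.8,0.12,0.13,-0.04,1],[0,0,-0.89,0.12,0.13,-0.04,1],[0,0,-0.89,0.12,0.13,-0.04,1],[0,0,-0.89,0.12,0.13,-0.04,1]]'; python3 w.py w5.png gauge;python3 -c "
import cv2
im=cv2.imread('pics/w5.png')[0:240,200:520];cv2.imwrite('pics/w5c.png',cv2.resize(im,None,fx=2.5,fy=2.5,interpolation=cv2.INTER_CUBIC))"
```

```text
time_s: 8.0
position: [0.4495, -0.0028, 0.2498]
tcp_rot: [-3.141, -0.0, 1.867]
wrist_force: [0.7, -0.1, -1.3]
gripper_width: 0.0074
grip_force: 58.7
gauge [(array([381.9,  72.7]), 0.73, array([0.467 , 0.1193, 0.    ]))]
```

View pics/w5c.png

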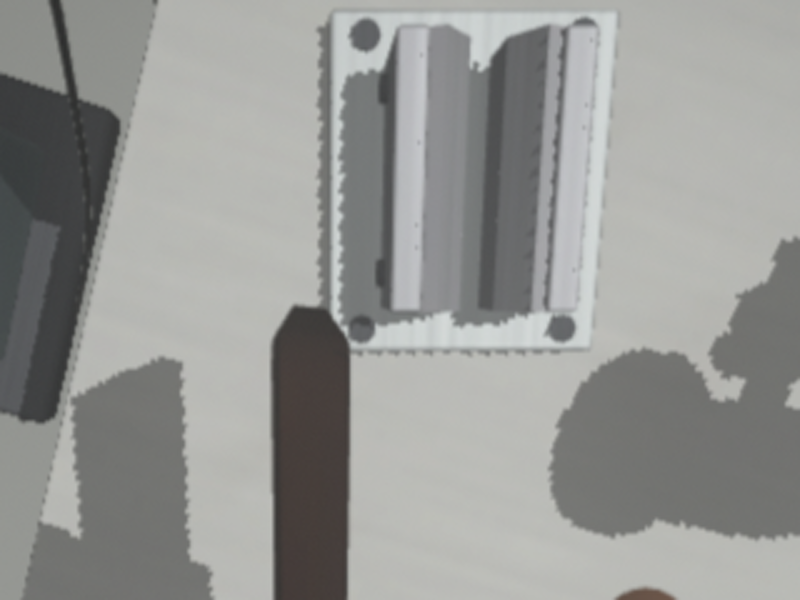

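```bash
python3 - <<'E'
from h import *
np.set_printoptions(precision=4,suppress=True)
f=lambda x,y,z:at_z('wrist',(200+x/2.5,y/2.5),z)
L=[f(429,27,.058),f(420,310,.058)];Q=[f(568,27,.058),f(549,310,.058)]
Lo=[f(400,27,.058),f(391,310,.058)];Qo=[f(598,27,.058),f(577,310,.058)]
ang=lambda A:np.degrees(np.arctan2(*(A[0]-A[1])[1::-1]))
for n,A in zip(['L','R','Lo','Ro'],[L,Q,Lo,Qo]): print(n,ang(A),np.linalg.norm(A[0]-A[1]))
u=np.array([np.cos(np.radians(17.2)),np.sin(np.radians(17.2)),0])
for n,A in zip(['L','R','Lo','Ro'],[L,Q,Lo,Qo]): print(n,[a@u for a in A])
print('mid inner',(sum(L)+sum(Q))/4,'outer',(sum(Lo)+sum(Qo))/4)
c=[f(*p,.01) for p in [(333,11),(617,12),(592,349),(352,350)]]
print('plate',sum(c)/4,[ (np.linalg.norm(c[i]-c[i-1]),np.degrees(np.arctan2(*(c[i]-c[i-1])[1::-1]))) for i in range(4)])
# bar top in hand: centreline
a=f(311,330,.25+.023);b=f(311,600,.25+.023);print('bar',a,b,ang([a,b]),bot.observe()['position'],np.degrees(bot.observe()['tcp_rot']))
E
```

```text
L 107.13602918556167 0.07861085809571831
R 107.36457505821951 0.07862422343094747
Lo 106.61101058018227 0.07861025348433981
Ro 107.45012896899655 0.07862762425427543
L [np.float64(0.4640263492586142), np.float64(0.46393858014867245)]
R [np.float64(0.5042155647256948), np.float64(0.5044414027972853)]
Lo [np.float64(0.45564311396665513), np.float64(0.45483503015097876)]
Ro [np.float64(0.5128911251416609), np.float64(0.5132343787684847)]
mid inner [0.4705 0.1172 0.058 ] outer [0.4705 0.1172 0.058 ]
plate [0.4729 0.1178 0.01  ] [(np.float64(0.10957431311364914), np.float64(111.09547117060382)), (np.float64(0.09418462375891186), np.float64(16.86736969322747)), (np.float64(0.10869332503992052), np.float64(-72.22462445832161)), (np.float64(0.08783049299604664), np.float64(-162.74355346581467))]
bar [0.4283 0.0677 0.273 ] [0.4367 0.0402 0.273 ] 107.05892214050556 [ 0.4495 -0.0025  0.25  ] [-179.9765   -0.0094  107.0531]
```

The slot runs from about (478,70) to (472,310) in the crop, and the bar is parallel to it. The cheeks' midline puts the slot at (0.4705, 0.1172), with x axis 17.2°. I move above it.

```bash
python3 go.py .4705 .1172 .20 17.2
```

```text
8.1 [ 0.449 -0.003  0.25 ] [-0.185  0.071 -0.255  1.245 -0.     1.089] [-0.939 -0.557 -0.828] 0.00731032200975668
[-0.001 -0.    -0.005] [0.541 0.276 0.25 ]
```

```bash
python3 -m pendant '[[0,0,0,0.1,0.05,0,1],[0,0,0,0.25,0.12,0,1],[0,0,0,0.4,0.2,0.05,1],[0,0,0,0.5,0.26,0.12,1],[0,0,0,0.54,0.28,0.2,1],[0,0,0,0.54,0.28,0.25,1],[0,0,0,0.54,0.28,0.25,1]]'; python3 go.py .4705 .1172 .135 17.2; python3 w.py w6.png; python3 -c "
from h import *
snap('side','s1.png')
for n in ['gauge','camera_head','camera_stand','large_bar_center']: print(n,spotter.mark_of(n,'side'))
snap('top','t1.png')
for n in ['gauge','camera_head','camera_stand','large_bar_center']: print(n,spotter.mark_of(n,'top'))
"
```

```text
time_s: 8.8
position: [0.4699, 0.1174, 0.1988]
tcp_rot: [-3.138, -0.0, 1.87]
wrist_force: [-0.5, -0.8, -1.8]
gripper_width: 0.0075
grip_force: 58.7
8.8 [0.47  0.117 0.199] [ 0.079  0.165 -0.276  1.134 -0.     1.35 ] [-0.456 -0.792 -1.833] 0.00750471969349214
[-0.006 -0.001 -0.001] [-0.002  0.003  0.319]
gauge []
camera_head [{'at': [407.9, 206.1], 'confidence': 0.63}]
camera_stand [{'at': [403.3, 303.7], 'confidence': 0.58}]
large_bar_center []
gauge [{'at': [234.5, 311.6], 'confidence': 0.92}]
camera_head [{'at': [216.4, 210.1], 'confidence': 0.9}]
camera_stand [{'at': [233.8, 205.3], 'confidence': 0.77}]
large_bar_center [{'at': [226.2, 307.3], 'confidence': 0.73}]
```

View pics/w6.png

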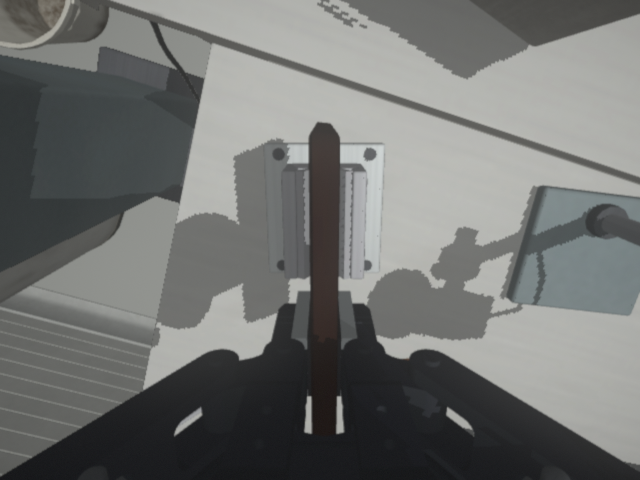

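The bar at column 324 lies on the plate's midline: bolts at 279 and 370, and 281 and 368, both mid 324.5. I lower it in stages.

```bash
python3 -m pendant '[[0,0,0,0,0,0.08,1],[0,0,0,0,0,0.16,1],[0,0,0,0,0,0.22,1],[0,0,0,0,0,0.27,1],[0,0,0,0,0,0.3,1],[0,0,0,0,0,0.32,1],[0,0,0,0,0,0.32,1]]'
python3 -m pendant '[[0,0,0,0,0,0.015,1],[0,0,0,0,0,0.03,1],[0,0,0,0,0,0.045,1],[0,0,0,0,0,0.06,1],[0,0,0,0,0,0.06,1]]'
```

```text
time_s: 10.05
position: [0.471, 0.1177, 0.136]
tcp_rot: [-3.141, -0.0, 1.871]
wrist_force: [-0.8, -0.0, -0.9]
gripper_width: 0.0076
grip_force: 58.8
time_s: 10.55
position: [0.4709, 0.1177, 0.1238]
tcp_rot: [-3.141, -0.0, 1.871]
wrist_force: [-0.1, -0.5, -1.0]
gripper_width: 0.0078
grip_force: 58.8
```

In the parallel section with no contact force. I continue down.

```bash
python3 -m pendant '[[0,0,0,0,0,0.015,1],[0,0,0,0,0,0.03,1],[0,0,0,0,0,0.045,1],[0,0,0,0,0,0.06,1],[0,0,0,0,0,0.075,1],[0,0,0,0,0,0.085,1],[0,0,0,0,0,0.085,1]]'
python3 -m pendant '[[0,0,0,0,0,0.005,1],[0,0,0,0,0,0.01,1],[0,0,0,0,0,0.015,1],[0,0,0,0,0,0.02,1],[0,0,0,0,0,0.02,1]]'
```

```text
time_s: 11.25
position: [0.471, 0.1177, 0.107]
tcp_rot: [-3.141, -0.0, 1.871]
wrist_force: [1.0, 0.1, -0.6]
gripper_width: 0.0076
grip_force: 58.8
time_s: 11.75
position: [0.4711, 0.1177, 0.1032]
tcp_rot: [3.142, -0.0, 1.871]
wrist_force: [0.1, -0.2, -1.1]
gripper_width: 0.0074
grip_force: 58.8
```

```bash
python3 -m pendant '[[0,0,0,0,0,0.004,1],[0,0,0,0,0,0.007,1],[0,0,0,0,0,0.01,1],[0,0,0,0,0,0.01,1]]'
python3 -m pendant '[[0,0,0,0,0,0.003,1],[0,0,0,0,0,0.003,1]]'
```

```text
time_s: 12.15
position: [0.4711, 0.1177, 0.1012]
tcp_rot: [-3.142, -0.0, 1.871]
wrist_force: [-0.5, -0.6, -1.4]
gripper_width: 0.0078
grip_force: 58.8
time_s: 12.35
position: [0.4711, 0.1178, 0.1009]
tcp_rot: [3.141, -0.0, 1.871]
wrist_force: [-1.4, -0.1, 2.1]
gripper_width: 0.0076
grip_force: 59.2
```

Contact starts (about +3 N) at z = 0.1009, exactly where the floor should be. I nudge it slightly and hold.

```bash
python3 -m pendant '[[0,0,0,0,0,0.003,1],[0,0,0,0,0,0.003,1],[0,0,0,0,0,0.003,1],[0,0,0,0,0,0.003,1],[0,0,0,0,0,0.003,1],[0,0,0,0,0,0.003,1]]'
python3 - <<'E'
from h import *
np.set_printoptions(precision=4,suppress=True)
# camera estimates
print('head side(.3)',at_z('side',(408,206.1),.3),'head top',at_z('top',(216.4,210.1),.3),tri(('side',(408,206.1)),('top',(216.4,210.1))))
print('stand',at_z('top',(233.8,205.3),0),at_z('side',(403.3,303.7),0))
E
```

```text
time_s: 12.95
position: [0.4712, 0.1178, 0.1009]
tcp_rot: [3.141, 0.0, 1.871]
wrist_force: [-3.6, -1.1, 7.6]
gripper_width: 0.0074
grip_force: 60.0
head side(.3) [0.6318 0.1156 0.3   ] head top [0.6292 0.121  0.3   ] (array([0.6293, 0.1199, 0.2958]), np.float64(0.003996288120734924))
stand [ 0.7063  0.1379 -0.    ] [0.6922 0.1275 0.    ]
```

Home: 9 N total on the floor, held for 0.6 s. I draw it out and measure the camera's heading from its base plate in w6.

```bash
python3 - <<'E'
from h import *
import cv2
np.set_printoptions(precision=4,suppress=True)
sh=np.array([.4704,.1173,.1995])-bot.observe()['position']
def g(p,z):
    c,d=ray('wrist',p); c=c+sh; return c+d*(z-c[2])/d[2]
c=[g(p,.006) for p in [(541,186),(509,298),(632,314)]]
for i in (1,2):
    e=c[i]-c[i-1]; print(np.linalg.norm(e),np.degrees(np.arctan2(e[1],e[0])))
print(c, 'plate mid',(c[0]+c[2])/2)
print('gauge chk',g((324.5,154),.01),g((324.5,265),.01))
# top view plate corners / head
im=cv2.imread('pics/t1.png')[120:330,160:340];cv2.imwrite('pics/t1c.png',cv2.resize(im,None,fx=2.8,fy=2.8,interpolation=cv2.INTER_CUBIC))
E
python3 -m pendant '[[0,0,0,0,0,-0.03,1],[0,0,0,0,0,-0.08,1],[0,0,0,0,0,-0.15,1],[0,0,0,0,0,-0.24,1],[0,0,0,0,0,-0.35,1],[0,0,0,0,0,-0.46,1],[0,0,0,0,0,-0.57,1],[0,0,0,0,0,-0.66,1],[0,0,0,0,0,-0.7,1],[0,0,0,0,0,-0.7,1]]'; python3 w.py w7.png camera_stand camera_head
```

```text
0.10335428488594291 -79.21296137190808
0.11723625517181822 9.076459468207913
[array([0.6371, 0.1892, 0.006 ]), array([0.6565, 0.0877, 0.006 ]), array([0.7723, 0.1062, 0.006 ])] plate mid [0.7047 0.1477 0.006 ]
gauge chk [0.458  0.1617 0.01  ] [0.4861 0.0708 0.01  ]
time_s: 13.95
position: [0.472, 0.1178, 0.2415]
tcp_rot: [3.139, 0.001, 1.871]
wrist_force: [-0.6, -0.5, -0.0]
gripper_width: 0.0078
grip_force: 58.9
camera_stand []
camera_head []
```

View pics/t1c.png

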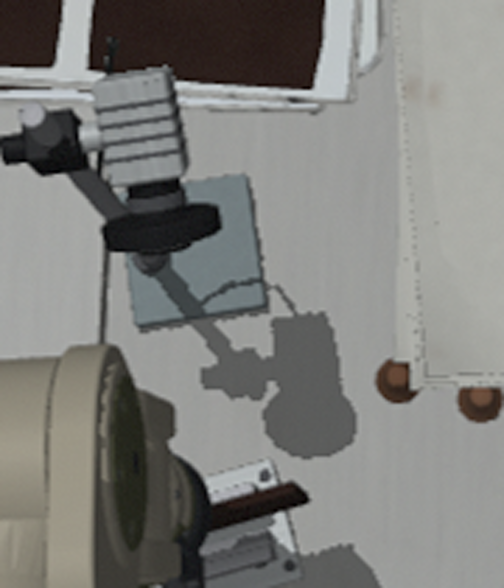

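The base plate's right edge runs (247,176) to (266,305) and its bottom edge (266,305) to (138,329) in the crop, so the camera heading is about 10°. The lens is near (0.631, 0.118, 0.300), so the bar's middle belongs at (0.4525, 0.0865, 0.2155).

```bash
python3 go.py .4384 .086 .2452 10 25
```

```text
14.1 [0.471 0.118 0.239] [ 0.079  0.145 -0.198  1.229  0.     1.35 ] [-0.478  0.045 -1.261] 0.007721577006233175
[-0.835 -0.053  0.235] [-0.104 -0.201 -0.03 ]
```

```bash
python3 -m pendant '[[-0.1,-0.01,0.03,-0.02,-0.04,0,1],[-0.25,-0.02,0.07,-0.04,-0.08,-0.01,1],[-0.4,-0.03,0.12,-0.06,-0.12,-0.02,1],[-0.55,-0.04,0.16,-0.08,-0.16,-0.03,1],[-0.7,-0.05,0.2,-0.1,-0.19,-0.03,1],[-0.8,-0.05,0.23,-0.1,-0.2,-0.03,1],[-0.83,-0.05,0.23,-0.1,-0.2,-0.03,1],[-0.83,-0.05,0.23,-0.1,-0.2,-0.03,1],[-0.83,-0.05,0.23,-0.1,-0.2,-0.03,1]]'; python3 go.py .4384 .086 .2452 10 25
python3 - <<'E'
from h import *
np.set_printoptions(precision=4,suppress=True)
A={}
for n in ['side','top','wrist']:
    snap(n,n+'_f.png')
    for t in ['large_bar_center','camera_head','camera_stand','cup_a','small_bar_0']:
        l=spotter.mark_of(t,n)
        print(n,t,[(np.round(d['at'],1),round(d['confidence'],2)) for d in l]); A[n,t]=l[0]['at'] if l else None
for t in ['large_bar_center','camera_head']:
    if A['side',t] and A['top',t]: print(t,tri(('side',A['side',t]),('top',A['top',t])))
E
```

```text
time_s: 15.0
position: [0.4392, 0.0868, 0.246]
tcp_rot: [2.707, -0.0, 1.749]
wrist_force: [0.2, -0.0, -0.8]
gripper_width: 0.0076
grip_force: 59.0
15.0 [0.439 0.087 0.246] [-0.044 -0.27  -0.659  0.757  0.093  1.369] [ 0.214 -0.036 -0.825] 0.007567212642853618
[-0.004 -0.004  0.005] [-0.003 -0.006  0.002]
side large_bar_center [(array([352.3, 174.8]), 0.59)]
side camera_head [(array([407.2, 207.1]), 0.72)]
side camera_stand [(array([405.2, 302.7]), 0.9)]
side cup_a [(array([235.2, 279.3]), 0.51)]
side small_bar_0 [(array([237.3, 280.2]), 0.76), (array([247.3, 261.7]), 0.72), (array([407.9, 207.6]), 0.32)]
top large_bar_center [(array([382. , 314.4]), 0.68), (array([237.6, 315.5]), 0.67)]
top camera_head [(array([214.7, 209.7]), 0.84)]
top camera_stand [(array([234.9, 207.7]), 0.63), (array([241.5, 316.2]), 0.53)]
top cup_a [(array([332.2, 262.5]), 0.55), (array([300. , 255.9]), 0.45)]
top small_bar_0 [(array([380.9, 317.6]), 0.67), (array([398.1, 299.5]), 0.58), (array([217.4, 210.6]), 0.42), (array([237.1, 314. ]), 0.32)]
wrist large_bar_center []
wrist camera_head []
wrist camera_stand [(array([439.3, 183.7]), 0.71)]
wrist cup_a [(array([339.9, 303.1]), 0.65)]
wrist small_bar_0 []
large_bar_center (array([ 0.5115, -0.0641,  0.3638]), np.float64(0.2115462921737215))
camera_head (array([0.6296, 0.1212, 0.2931]), np.float64(0.008603714726047483))
```

View pics/side_f.png

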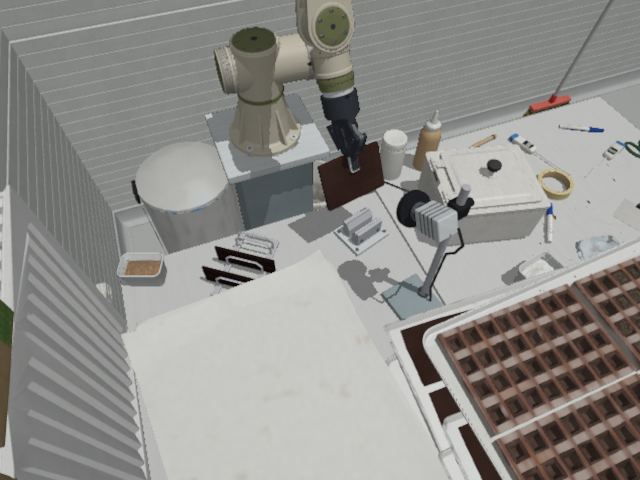

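The side view shows the bar in the air, leaning toward the robot, with its middle at about (352,175), facing the lens at (407,207). The small bars are in the rack and nothing touches. I do a last projection check before handing in.

```bash
python3 - <<'E'
from h import *
np.set_printoptions(precision=4,suppress=True)
o=bot.observe(); Rm=R.from_euler('xyz',o['tcp_rot']).as_matrix(); c=o['position']+.0328*Rm[:,2]-.002*Rm[:,0]
print('bar mid',c,'side px',proj('side',c),'top px',proj('top',c))
h=np.radians(10);
for L in ([.631,.118,.3],[.629,.121,.3],[.632,.1156,.3]):
    x=np.array([np.cos(.4363)*np.cos(h),np.cos(.4363)*np.sin(h),np.sin(.4363)]);y=np.array([-np.sin(h),np.cos(h),0]);d=c-(np.array(L)-.2*x)
    print(d@x,d@y,d@np.cross(x,y),proj('side',L),proj('top',L))
print('normal err',np.degrees(np.arccos(Rm[:,1]@x)),'dq',np.abs(o['dq']).max())
E
```

```text
bar mid [0.4528 0.0873 0.2164] side px [353.0906 175.6007] top px [238.6117 316.3764]
0.000770008496012457 0.0007041087096065612 0.0006343798397104097 [408.9511 205.4464] [218.2273 209.1289]
0.0020829700621747835 -0.0025976109047639263 2.2187456662571723e-05 [409.8649 204.2407] [216.411  210.2424]
0.00025517067313463585 0.0032412954945027768 0.0008744324062085879 [408.0681 206.1842] [219.6631 208.5827]
normal err 0.15898821854276518 dq 0.001552086469397147
```

All within a few millimetres, and the arm is still.

```bash
python3 -c "
from plant import bot
print(bot.sign_off())"
```

```text
the job is handed in; nothing more can be done
None
```

The large bar went fully home in the gauge with about 9 N of contact and was drawn out again. It was then handed in held still at the view point, an estimated 3 mm or less off, with both small bars still standing in the rack and the cups and camera untouched.

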